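# Reset the tripped grinder under its propped cover

## Task

The ski grinder has tripped: raise the blue control box's cover by its black bar until the folding stay locks and holds it up by itself, then press the red reset button inside fully down. Then grip the orange handle at the stay's knee, lift slightly to free the lock, fold the knee towards the front and let the cover down gently until it is fully shut. Do not force the bar, the stay or the cover, leave the things lying around alone, and take the hand away.

Things in the scene. Friction and masses are not known exactly. Their poses are not given: they have to be found in the camera images.
- box: Blue painted steel control box, open on top, 190 (x) x 260 (y) x 100 (z) mm, walls 4 mm, fixed to the bench but at a new place and yaw (within 0.3 rad) each time. Origin: centre of its underside; its x axis points from its front (which faces the robot) to its back, y to its left, z up. The cover is hinged along its back top edge, the stay is outside its right (-y) wall.
- lid_hinge (a point): Middle of the cover's hinge line (the line runs along the box's y): 95 mm behind the box's centre and 100 mm above its underside.
- lid (a joint): Opening angle of the blue cover (190 x 260 x 5 mm, about 0.8 kg, varies): 0 shut, grows as it rises. A hinge damper lets it sink slowly by itself (2 to 4 s) when not held. The stay holds it locked at 0.97 to 1.26 rad (differs each time, set by where the stay's foot is bolted); about 0.16 rad above that the stay goes taut and must not be pulled harder.
- pull_bar: Black round bar, 12 mm thick, 120 mm long along the box's y, 38 mm in front of the cover's front edge (32 mm gap for a finger), 228 mm from the hinge line, in the plane of the cover. Origin: its middle. A sleeve that turns freely. Rises to about 325 mm above the bench. Rubber-mounted: gives 1 mm per 5 N square to the cover; 5 mm (25 N) or more is forcing it.
- reset_top (a point): Middle of the top of the round red reset button (28 mm across, yellow collar) inside the box, 88 mm above the box's underside and 12 mm below the rim, 60 mm in front of the box's centre and 30 mm to its left. Pressed straight down, a tilt of 20 degrees does no harm. The raised pull bar stands 205 to 230 mm above and 30 to 90 mm behind it: keep the gripper's body in front of that.
- reset (a joint): Travel of the reset button: 0 out, 0.006 m fully down. A spring needs about 1.5 N to start and 5 N for full travel, and brings it back.
- knee (a joint): Angle of the stay's knee: about 0 folded (cover shut), 2.79 rad with both links in line, 2.84 at its stop; 2.70 to 2.84 when locked. Lower link: 87 mm from foot pivot to knee when not drawn out. Foot pivot: 125 mm in front of the hinge line and 25 to 50 mm (unmeasured) below it. The knee can draw out along the lower link by up to 14 mm (stop).
- knee_handle: Orange sleeve handle on the knee's axis, 14 mm thick, 50 mm long along the box's y; origin: its middle, 67 mm to the right of knee_axis. Turns freely. Locked: 125 to 150 mm up, near the box's mid-depth; folding swings it forward in an arc about the foot pivot, the cover coming down with it, to 110 to 135 mm up at the front right corner. Rubber stem: gives 1 mm per 5 N; 5 mm (25 N) is forcing it.
- stay_top (a point): Pivot of the stay's upper link (75 mm long, from the knee) on the cover, in the plane of the stay: 120 mm from the hinge line, in the plane of the cover.
- file_grip (a point): Bystander: a screwdriver lying on the bench to the left of the box. The point is the middle of its handle.
- wax: Bystander: red wax block 100 x 45 x 28 mm lying on the bench to the left of the box. Origin: centre of its underside.
- tin: Bystander: an aluminium jar with yellow cap, 60 mm across, 75 mm high, standing to the right of the box. Origin: centre of its underside.
- knee_axis (a point): The knee's pivot, in the vertical plane of the stay, 14 mm outside the box's right wall. Pulling the stay taut draws the knee out and lines the links up; letting the cover down then seats a tongue that locks it straight. To unlock, draw the knee out 11 to 14 mm along the links (up and back, towards stay_top; 5 to 10 N), then, while out, fold it forward. Otherwise it holds against any pull.

How it is judged:
By the outcome, as a careful person would: the job done as asked, in the order asked, and still so for the second after the job is handed in, with the robot touching nothing.
It also fails if it takes over 67 s, if anything falls off the work surface, if the arm or the gripper's body presses on something with over 40 N, if the wrist force passes 120 N, or if a joint passes its speed limit or range.

## Robot

A 6-joint arm with a two-finger parallel gripper is mounted at the origin on the work surface. World frame = base frame: x ahead of the robot, y to its left, z up, the work surface at z = 0. Lengths are in m, angles in rad, forces in N, time in s.
With the tool pointing down it reaches from about 0.3 to 0.85 m from the base axis. Payload 5.4 kg.
Tool frame: the origin (TCP) lies midway between the tips of the shut fingers; the grasp point (between the pads) lies arm.grasp_offset behind it (arm.grasp_offset is the distance from the TCP to the grasp point, in m); z points along the fingers, y is the line along which they close (so a half turn about z gives the same grasp; the last joint's range is limited). The gripper opens to 85 mm and grips with 20 to 120 N. Pads are 22 mm wide; open, the fingers measure 114 mm over their backs; the gripper's body (76 mm by 85 mm) begins 54 mm behind the grasp point. The pads swing forward as they close: fully open they stand 13 mm farther back than shut.
Start: joints at [-1.366, 0.158, 1.597, -0, 1.386, -0.21], TCP at [0.232, -0.526, 0.231] pointing down, gripper open.
Joint ranges: [-2.91, 2.91], [-0.94, 2.29], [0.18, 2.7], [-1.29, 4.43], [0.17, 2.64], [-3, 3]. Speed limits (rad/s): [2.57, 2.57, 3.14, 3.14, 3.14, 3.14].

## Interface

Orientations are given as a rotation vector (axis times angle).
In Python, from rig import arm gives the robot as it stands.
- The arm moves only by the tool apply_moves, never from a script. Its arguments are lists of equal length, an entry for each row: "offset": the shift along the tool's x, y, z in cm, a list of three; "twist": the turn, a rotation vector about the tool's x, y, z in rad, a list of three; "grip": the closure, from -1 (fully open) to 1 (shut), so that 0 is half open. A call has 1 to 5 rows; each row shifts and turns the commanded pose from where the row before left it, along the tool's axes as they then stand; what a row does not reach is not made up. A row lasts 1/12 s, in which the tool goes at most 41.7 mm and 7.16 degrees, less where a joint would pass 70% of its speed; a pose out of reach is approached as far as the arm can. A call with a gripper value outside its range is refused whole. The fingers move at their own pace and stop on an object; the grip force is fixed at half the most. Time passes only in rows, so rows that do not move let the fingers close. It gives the time, the measured TCP pose, the force, the opening and the grip force at its end, in the units of the state.
- arm.get_obs(): the state, without advancing time (a new reading comes with each control period).
- arm.get_image(name): name is "side" or "top" or "wrist"; returns a dict with "image" (384x512x3 uint8, blue, green, red), "intrinsics" (3x3 intrinsics, pixels), "rvec" (rotation vector, rad) and "tvec" (3), from world to camera coordinates, as OpenCV has them. Camera axes: x right, y down, z forward; pixel columns grow to the right and rows downward; lengths in m; the calibration is good to about 2 mm. A picture is of the moment at which its call begins. There is no depth.
- arm.close_job(): hands the job in; it is judged then, once.
The state is a dict: "time_s": time; "joints": joint angles; "dq": joint speeds; "tau": joint torques, N m; "eef_pos": TCP position; "tcp_rot": TCP orientation; "force": force on the tool from outside, world axes, zero at the start; "torque": the same for the moment, N m; "gripper_width": finger opening in m; "grasp_force": force on a finger pad.
Only numpy, scipy, OpenCV 4.12 (cv2) and the standard library are available. Lean on these libraries where they do the work, as an engineer would, in place of code of your own. Each camera call takes 0.05 s, during which the arm holds its last target. There are 200 camera calls.

## Working session

There is one attempt and no reset: what is moved stays moved. The work goes in short steps, Python scripts to look and compute and a tool call to move; the robot and the scene stay as the last step left them, time stands still between calls to the robot, and variables do not carry over. Pictures are saved under pics/ and viewed, at most 10 in all, crops included, and the job is handed in when it is done.

Besides the shell and the picture viewer there is one more tool, called after "Request:" in YAML: its name, and indented under it one key for each argument. apply_moves: Moves the arm, as the interface text tells. Its arguments: {"type":"object","properties":{"offset":{"type":"array"},"twist":{"type":"array"},"grip":{"type":"array"}},"required":["offset","twist","grip"]}

```bash
ls; mkdir -p pics; cat > h.py <<'E'
import numpy as np,cv2
from rig import arm
def cam(n):
    d=arm.get_image(n);R=cv2.Rodrigues(np.array(d["rvec"],float))[0];return d["image"],np.array(d["intrinsics"]),R,np.array(d["tvec"],float).ravel()
def ray(c,u,v):
    _,K,R,t=c;d=R.T@np.linalg.inv(K)@np.array([u,v,1.]);return -R.T@t,d
def onz(c,u,v,z):
    o,d=ray(c,u,v);return o+d*(z-o[2])/d[2]
def proj(c,p):
    _,K,R,t=c;q=K@(R@np.array(p)+t);return q[:2]/q[2]
E
python3 - <<'E'
from h import *
ims=[]
for n in("top","side"):
    c=cam(n);cv2.imwrite(f"pics/{n}0.png",c[0]);print(n,ray(c,256,192),c[1][0,0])
print(arm.get_obs(),arm.grasp_offset)
E
```

```text
pics
top (array([0.48887249, 0.04862113, 1.2563162 ]), array([ 0.08514308, -0.01554881, -0.99631996])) 422.0902390849519
side (array([0.37592506, 0.61917896, 0.81964076]), array([ 0.22111366, -0.60304407, -0.76646942])) 364.0935072645199
{'time_s': 0.1, 'joints': array([-1.36609039e+00,  1.58991014e-01,  1.59812966e+00,  5.46930862e-06,
        1.38625081e+00, -2.10109939e-01]), 'dq': array([-0.00015463, -0.00152244, -0.00252476, -0.00090375,  0.00025636,
        0.00102218]), 'tau': array([ 5.18711458e-04, -3.96988320e+01, -3.32339001e+01, -1.25707961e-04,
        4.20203054e-03, -1.21282517e-05]), 'eef_pos': array([ 0.23159681, -0.52567892,  0.23040089]), 'tcp_rot': array([-3.07252158e+00, -6.46561742e-01, -1.59846900e-05]), 'force': array([0.12381546, 0.41844905, 0.45623148]), 'torque': array([-0.05012932,  0.00384648, -0.00540049]), 'grasp_force': 0.0, 'gripper_width': 0.08559945807892803} 0.0187
```

View pics/top0.png

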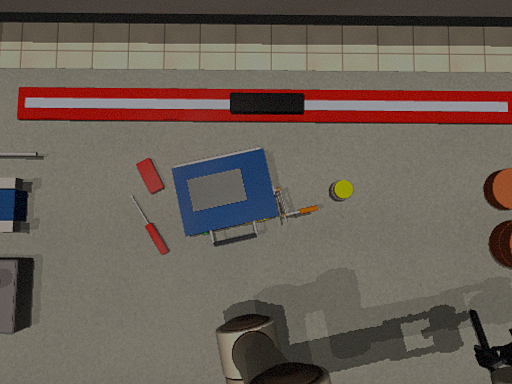

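View pics/side0.png

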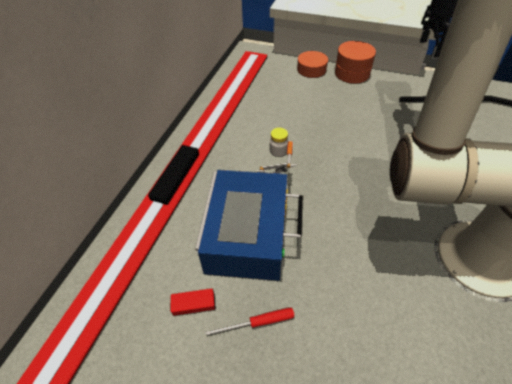

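The top view shows the box's cover at about (172–278, 150–236), the bar at (213–257, 239), the orange handle at (309, 210) and the tin at (342, 189). The side view confirms that everything is shut. Next I'll measure these.

```bash
python3 - <<'E'
from h import *
c=cam("top");hsv=cv2.cvtColor(c[0],cv2.COLOR_BGR2HSV)
roi=np.zeros((384,512),np.uint8);roi[140:250,165:290]=1
m=cv2.inRange(hsv,(105,90,40),(125,255,255))*roi
ys,xs=np.nonzero(m);P=np.array([onz(c,x,y,.105)[:2] for x,y in zip(xs,ys)],np.float32)
r=cv2.minAreaRect(P*1000);print(r,cv2.boxPoints(r))
def blob(lo,hi,x0,x1,y0,y1,z):
    m=cv2.inRange(hsv,lo,hi);q=np.zeros_like(m);q[y0:y1,x0:x1]=m[y0:y1,x0:x1]
    ys,xs=np.nonzero(q);r=cv2.minAreaRect(np.float32([onz(c,x,y,z)[:2]*1000 for x,y in zip(xs,ys)]));print(len(xs),r,xs.mean(),ys.mean())
blob((5,130,90),(20,255,255),285,325,195,225,.12)
blob((0,0,0),(180,120,45),210,262,230,248,.103)
blob((24,150,90),(35,255,255),325,360,175,205,.075)
cv2.imwrite("pics/z.png",cv2.resize(c[0][140:260,160:360],(800,480),interpolation=cv2.INTER_CUBIC))
E
```

```text
((587.8907470703125, 116.70187377929688), (189.23239135742188, 258.80364990234375), 12.997206687927246) [[466.5956   221.50903 ]
 [524.80145  -30.66433 ]
 [709.1859    11.894714]
 [650.98004  264.06808 ]]
93 ((536.5012817382812, -90.87074279785156), (13.095306396484375, 89.71705627441406), 13.466299057006836) 307.9032258064516 209.16129032258064
130 ((462.91131591796875, 90.844482421875), (40.48249816894531, 116.92216491699219), 0.49342334270477295) 232.74615384615385 238.93076923076924
269 ((601.4769897460938, -214.813720703125), (51.348968505859375, 49.557029724121094), 25.999465942382812) 343.14126394052045 188.72490706319704
```

View pics/z.png

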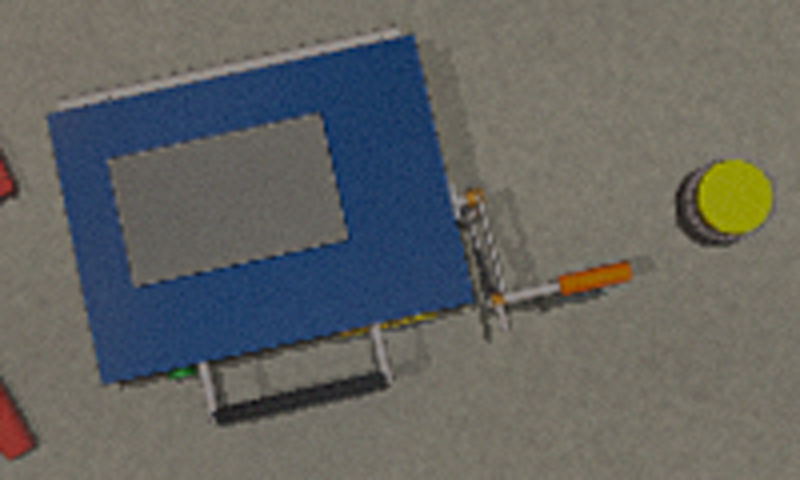

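```bash
cat >> h.py <<'E'
from scipy.spatial.transform import Rotation as Rn, Slerp
import json
C=np.array([.588,.1167]);yaw=np.radians(13.0)
bx=np.array([np.cos(yaw),np.sin(yaw),0]);by=np.array([-bx[1],bx[0],0]);Z=np.array([0,0,1.])
def W(x,y,z): return np.array([*C,0])+bx*x+by*y+Z*z      # box frame (m) -> world
def B(p): d=np.array(p)-np.array([*C,0]);return np.array([d@bx,d@by,d[2]])
def tool(pitch):  # deg below horizontal; x along box y
    a=np.radians(pitch);z=np.cos(a)*bx-np.sin(a)*Z;return Rn.from_matrix(np.c_[by,np.cross(z,by),z])
GO=.0187
def bar(th): return W(.095-.228*np.cos(th),0,.1025+.228*np.sin(th))
def pose(): o=arm.get_obs();return o["eef_pos"],Rn.from_rotvec(o["tcp_rot"]),o
def rows(p0,R0,way):   # way: list of (p,R,n)
    for p1,R1,n in way:
        S=Slerp([0,1],Rn.concatenate([R0,R1]));off=[];tw=[]
        pp,RR=np.array(p0),R0
        for k in range(1,n+1):
            q=p0+(p1-p0)*k/n;Q=S(k/n)
            o=np.round(RR.inv().apply(q-pp)*100,2);t=np.round((RR.inv()*Q).as_rotvec(),3)
            off.append(o.tolist());tw.append(t.tolist())
            pp=pp+RR.apply(o/100);RR=RR*Rn.from_rotvec(t)
        for i in range(0,n,5):print("off",json.dumps(off[i:i+5]),"tw",json.dumps(tw[i:i+5]))
        print("--");p0,R0=pp,RR
E
python3 - <<'E'
from h import *
p,R,o=pose()
T=tool(60);z=T.as_matrix()[:,2]
b=bar(0);print(b)
rows(p,R,[(b-z*.12+Z*.03,T,20),(b-z*.04,T,4)])
# handle: triangulate
def cen(n,lo,hi,rect):
    c=cam(n);h=cv2.inRange(cv2.cvtColor(c[0],cv2.COLOR_BGR2HSV),lo,hi);x0,x1,y0,y1=rect
    k,_,s,ce=cv2.connectedComponentsWithStats(h[y0:y1,x0:x1]);i=1+np.argmax(s[1:,4]);print(n,s[i]);return c,ce[i]+[x0,y0]
pr=[]
for n,r in(("top",(295,325,195,225)),("side",(284,300,138,158))):
    c,u=cen(n,(5,130,90),(20,255,255),r);pr.append(ray(c,*u))
(o1,d1),(o2,d2)=pr;A=np.c_[d1,-d2];s=np.linalg.lstsq(A,o2-o1,rcond=None)[0]
a,b=o1+s[0]*d1,o2+s[1]*d2;print(B((a+b)/2),a-b)
c=cam("top")
for zz in(.105,.12,.135):print(zz,B(onz(c,309,209.5,zz)))
for h in np.arange(.025,.051,.005):
    f=np.array([-.125,-h]);t=np.array([-.12,0]);d=t-f;L=np.linalg.norm(d);a=(.087**2-.075**2+L*L)/2/L;q=np.sqrt(.087**2-a*a)
    k=f+d/L*a+q*np.array([-d[1],d[0]])/L
    from scipy.optimize import brentq
    g=lambda D:brentq(lambda th:np.hypot(.125-.12*np.cos(th),h+.12*np.sin(th))-D,.5,2)
    print(h,"knee box",k+[.095,.1025],g(.162),g(.176))
E
```

```text
[0.45840878 0.08678151 0.1025    ]
off [[1.98, -2.4, -0.03], [2.13, -2.27, -0.04], [2.29, -2.11, -0.04], [2.42, -1.95, -0.05], [2.55, -1.79, -0.05]] tw [[-0.022, 0.018, -0.067], [-0.022, 0.018, -0.068], [-0.022, 0.018, -0.067], [-0.022, 0.018, -0.068], [-0.021, 0.018, -0.067]]
off [[2.66, -1.6, -0.04], [2.77, -1.43, -0.02], [2.85, -1.23, 0.0], [2.94, -1.04, 0.03], [2.99, -0.84, 0.06]] tw [[-0.022, 0.018, -0.068], [-0.022, 0.018, -0.067], [-0.022, 0.018, -0.068], [-0.022, 0.018, -0.067], [-0.022, 0.018, -0.068]]
off [[3.05, -0.63, 0.1], [3.07, -0.44, 0.15], [3.1, -0.23, 0.19], [3.1, -0.02, 0.24], [3.1, 0.18, 0.3]] tw [[-0.022, 0.018, -0.067], [-0.022, 0.018, -0.068], [-0.022, 0.018, -0.067], [-0.021, 0.018, -0.068], [-0.022, 0.018, -0.067]]
off [[3.06, 0.38, 0.37], [3.03, 0.58, 0.42], [2.97, 0.77, 0.5], [2.91, 0.95, 0.57], [2.82, 1.14, 0.64]] tw [[-0.022, 0.018, -0.067], [-0.022, 0.018, -0.068], [-0.022, 0.018, -0.067], [-0.022, 0.018, -0.068], [-0.022, 0.018, -0.067]]
--
off [[0.0, -0.38, 2.65], [0.0, -0.37, 2.65], [0.01, -0.38, 2.65], [-0.0, -0.37, 2.65]] tw [[0.0, 0.0, -0.0], [0.0, 0.0, -0.0], [0.0, 0.0, -0.0], [0.0, 0.0, -0.0]]
--
top [ 5 10 18  9 93]
side [ 3  3  6 13 60]
[-0.09659662 -0.21059764  0.12272804] [-9.75040521e-04 -2.06735212e-04 -1.56463702e-05]
0.105 [-0.09812881 -0.2144941   0.105     ]
0.12 [-0.09830824 -0.21227326  0.12      ]
0.135 [-0.09848768 -0.21005243  0.135     ]
0.025 knee box [-0.08922864  0.14122573] 1.2288836318219674 1.3840566119431879
0.030000000000000002 knee box [-0.09435641  0.13104274] 1.1829382713829992 1.3369044052402594
0.035 knee box [-0.09721974  0.12273139] 1.1364013745465023 1.288992438936245
0.04000000000000001 knee box [-0.09882644  0.1157158 ] 1.089418200493156 1.2404878150814218
0.045000000000000005 knee box [-0.09966147  0.10961794] 1.0421260471249651 1.1915506040338715
0.05 knee box [-0.099981   0.1041881] 0.9946522902278525 1.1423312208274516
```

Request:
apply_moves:
  offset:
    - [1.98,-2.4,0]
    - [2.13,-2.27,0]
    - [2.29,-2.11,0]
    - [2.42,-1.95,0]
    - [2.55,-1.79,0]
  twist:
    - [-0.022,0.018,-0.067]
    - [-0.022,0.018,-0.068]
    - [-0.022,0.018,-0.067]
    - [-0.022,0.018,-0.068]
    - [-0.022,0.018,-0.067]
  grip: [0.5,0.5,0.5,0.5,0.5]

```text
time_s: 0.72
eef_pos: [0.2742, -0.375, 0.2302]
tcp_rot: [2.833, 1.124, 0.17]
force: [0.1, 0.4, 1.3]
gripper_width: 0.0256
grasp_force: 0.0
```

Request:
apply_moves:
  offset:
    - [2.66,-1.6,0]
    - [2.77,-1.43,0]
    - [2.85,-1.23,0]
    - [2.94,-1.04,0]
    - [2.99,-0.84,0]
  twist:
    - [-0.022,0.018,-0.067]
    - [-0.022,0.018,-0.068]
    - [-0.022,0.018,-0.067]
    - [-0.022,0.018,-0.068]
    - [-0.022,0.018,-0.067]
  grip: [0.5,0.5,0.5,0.5,0.5]

```text
time_s: 1.13
eef_pos: [0.3161, -0.2253, 0.2318]
tcp_rot: [2.516, 1.537, 0.324]
force: [1.0, 1.0, 0.2]
gripper_width: 0.0216
grasp_force: 0.0
```

Request:
apply_moves:
  offset:
    - [3.05,-0.63,0]
    - [3.07,-0.44,0]
    - [3.1,-0.23,0.1]
    - [3.1,0,0.2]
    - [3.1,0.18,0.3]
  twist:
    - [-0.022,0.018,-0.067]
    - [-0.022,0.018,-0.068]
    - [-0.022,0.018,-0.067]
    - [-0.022,0.018,-0.068]
    - [-0.022,0.018,-0.067]
  grip: [0.5,0.5,0.5,0.5,0.5]

```text
time_s: 1.55
eef_pos: [0.3573, -0.0758, 0.2371]
tcp_rot: [2.138, 1.881, 0.46]
force: [0.6, 0.2, 1.5]
gripper_width: 0.0215
grasp_force: 0.0
```

Request:
apply_moves:
  offset:
    - [3.06,0.38,0.37]
    - [3.03,0.58,0.42]
    - [2.97,0.77,0.5]
    - [2.91,0.95,0.57]
    - [2.82,1.14,0.64]
  twist:
    - [-0.022,0.018,-0.067]
    - [-0.022,0.018,-0.068]
    - [-0.022,0.018,-0.067]
    - [-0.022,0.018,-0.068]
    - [-0.022,0.018,-0.067]
  grip: [0.5,0.5,0.5,0.5,0.5]

```text
time_s: 1.97
eef_pos: [0.3996, 0.0743, 0.2385]
tcp_rot: [1.71, 2.156, 0.578]
force: [2.1, 0.5, 0.4]
gripper_width: 0.0213
grasp_force: 0.0
```

Request:
apply_moves:
  offset:
    - [0,0,0]
    - [0,0,0]
  twist:
    - [0,0,0]
    - [0,0,0]
  grip: [0.5,0.5]

```text
time_s: 2.13
eef_pos: [0.3989, 0.0743, 0.2378]
tcp_rot: [1.712, 2.16, 0.577]
force: [0.8, -0.5, 0.3]
gripper_width: 0.0215
grasp_force: 0.0
```

```bash
python3 - <<'E'
from h import *
p,R,o=pose()
T=tool(60);z=T.as_matrix()[:,2]
b=bar(0);print(p,o["gripper_width"],o["joints"],o["force"])
rows(p,R,[(b-z*.03,T,5),(b+z*.021,T,4)])
c=cam("wrist");cv2.imwrite("pics/w1.png",c[0]);print([proj(c,b+by*s) for s in(-.06,.06)])
E
```

```text
[0.39887065 0.07432561 0.2377892 ] 0.021470078440145576 [-0.33409688 -0.87754978  2.437921    0.2962509   1.14271062 -0.62771809] [ 0.79616027 -0.536448    0.30329226]
off [[-0.02, -0.3, 2.35], [-0.02, -0.3, 2.35], [-0.03, -0.3, 2.35], [-0.02, -0.3, 2.36], [-0.03, -0.3, 2.35]] tw [[0.0, 0.0, 0.001], [0.0, 0.0, 0.0], [0.0, 0.0, 0.001], [0.0, 0.001, 0.001], [0.001, -0.0, 0.001]]
--
off [[0.0, -0.0, 1.27], [0.0, -0.0, 1.28], [0.0, -0.0, 1.27], [0.0, -0.0, 1.28]] tw [[-0.0, -0.0, -0.0], [-0.0, -0.0, -0.0], [-0.0, -0.0, -0.0], [-0.0, -0.0, -0.0]]
--
[array([252.20592177, 233.80985033]), array([250.55437603, 121.42451424])]
```

View pics/w1.png

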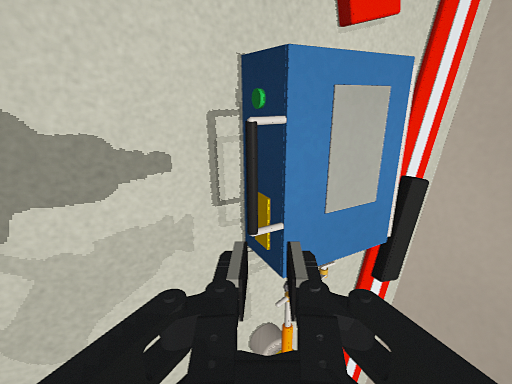

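The wrist view shows the bar from (251, 121) to (253, 234), within 2 px of the prediction. I'll move in around it.

Request:
apply_moves:
  offset:
    - [0,-0.3,2.35]
    - [0,-0.3,2.35]
    - [0,-0.3,2.35]
    - [0,-0.3,2.35]
    - [0,-0.3,2.35]
  twist:
    - [0,0,0]
    - [0,0,0]
    - [0,0,0]
    - [0,0,0]
    - [0,0,0]
  grip: [0.5,0.5,0.5,0.5,0.5]

```text
time_s: 2.6
eef_pos: [0.4451, 0.0805, 0.1284]
tcp_rot: [1.72, 2.15, 0.575]
force: [0.5, 1.0, 0.8]
gripper_width: 0.0216
grasp_force: 0.0
```

Request:
apply_moves:
  offset:
    - [0,0,0.6]
    - [0,0,0.8]
    - [0,0,0]
  twist:
    - [0,0,0]
    - [0,0,0]
    - [0,0,0]
  grip: [0.5,0.5,0.5]

```text
time_s: 2.85
eef_pos: [0.4507, 0.0824, 0.1152]
tcp_rot: [1.722, 2.154, 0.574]
force: [-0.2, -0.4, 0.6]
gripper_width: 0.0211
grasp_force: 0.0
```

```bash
python3 - <<'E'
from h import *
p,R,o=pose()
T=tool(60);z=T.as_matrix()[:,2]
b=bar(0);print(p,o["joints"],o["force"],R.inv().apply(b+z*.021-p))
c=cam("wrist");cv2.imwrite("pics/w2.png",c[0])
E
```

```text
[0.45071961 0.08239118 0.11523735] [-0.24061988 -0.44704471  2.46134177  0.35787082  0.68313602 -0.69016571] [-0.218362   -0.35500002  0.58372382] [0.00269775 0.00102378 0.03625856]
```

View pics/w2.png

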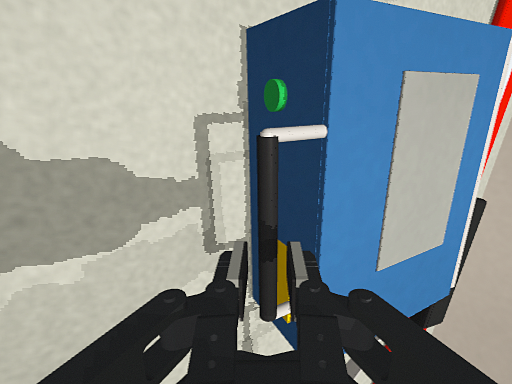

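The bar at col 267 sits centred between the pads (237 and 295). I'll advance and plan the lift arc.

Request:
apply_moves:
  offset:
    - [0.1,0.05,1.2]
    - [0.1,0.05,1.2]
    - [0,0,1.2]
    - [0,0,0]
    - [0,0,0]
  twist:
    - [0,0,0]
    - [0,0,0]
    - [0,0,0]
    - [0,0,0]
    - [0,0,0]
  grip: [0.5,0.5,0.5,0.5,0.5]

```text
time_s: 3.32
eef_pos: [0.4691, 0.0895, 0.0865]
tcp_rot: [1.718, 2.154, 0.576]
force: [-0.1, -0.1, 0.8]
gripper_width: 0.0212
grasp_force: 0.0
```

```bash
cat >> h.py <<'E'
def lift(th,pitch,c=.0045,g=.021):
    T=tool(pitch);M=T.as_matrix();return bar(th)+M[:,2]*g+M[:,1]*c,T
def arc(p,R,t0,t1,n,pf):
    rows(p,R,[(*lift(t0+(t1-t0)*k/n,pf(t0+(t1-t0)*k/n)),1) for k in range(1,n+1)])
E
sed -i 's/^        print("--");p0/        p0/' h.py
python3 - <<'E'
from h import *
p,R,o=pose();print(p,o["force"],R.inv().apply(lift(0,60,0)[0]-p))
arc(p,R,0,1.08,35,lambda t:60-10*min(t/.3,1))
E
```

```text
[0.46914707 0.08950249 0.08654092] [-0.07745675 -0.12066103  0.77463797] [-0.00023196 -0.00161337  0.00164046]
off [[-0.02, 0.69, -0.45]] tw [[-0.017, 0.004, -0.001]]
off [[-0.0, 0.43, -0.59]] tw [[-0.018, -0.0, -0.0]]
off [[-0.0, 0.45, -0.58]] tw [[-0.018, -0.0, -0.0]]
off [[-0.0, 0.48, -0.55]] tw [[-0.018, -0.0, -0.0]]
off [[-0.0, 0.51, -0.53]] tw [[-0.018, -0.0, -0.0]]
off [[-0.0, 0.54, -0.51]] tw [[-0.018, -0.0, -0.0]]
off [[-0.0, 0.56, -0.48]] tw [[-0.018, -0.0, -0.0]]
off [[-0.0, 0.58, -0.45]] tw [[-0.017, -0.0, -0.0]]
off [[-0.0, 0.6, -0.43]] tw [[-0.018, -0.0, -0.0]]
off [[-0.0, 0.61, -0.4]] tw [[-0.013, -0.0, -0.0]]
off [[-0.0, 0.6, -0.37]] tw [[-0.0, -0.0, -0.0]]
off [[-0.0, 0.61, -0.35]] tw [[-0.0, -0.0, -0.0]]
off [[0.0, 0.62, -0.33]] tw [[-0.0, -0.0, -0.0]]
off [[0.0, 0.63, -0.31]] tw [[-0.0, -0.0, -0.0]]
off [[0.0, 0.64, -0.29]] tw [[-0.0, -0.0, -0.0]]
off [[0.0, 0.65, -0.27]] tw [[-0.0, -0.0, -0.0]]
off [[0.0, 0.66, -0.25]] tw [[-0.0, -0.0, -0.0]]
off [[0.0, 0.67, -0.23]] tw [[-0.0, -0.0, -0.0]]
off [[0.0, 0.67, -0.21]] tw [[-0.0, -0.0, -0.0]]
off [[0.0, 0.67, -0.19]] tw [[-0.0, -0.0, -0.0]]
off [[0.0, 0.69, -0.16]] tw [[-0.0, -0.0, -0.0]]
off [[0.0, 0.69, -0.15]] tw [[-0.0, -0.0, -0.0]]
off [[0.0, 0.69, -0.13]] tw [[-0.0, -0.0, -0.0]]
off [[0.0, 0.69, -0.1]] tw [[-0.0, -0.0, -0.0]]
off [[0.0, 0.7, -0.08]] tw [[-0.0, -0.0, -0.0]]
off [[0.0, 0.7, -0.06]] tw [[-0.0, -0.0, -0.0]]
off [[0.0, 0.71, -0.04]] tw [[-0.0, -0.0, -0.0]]
off [[0.01, 0.7, -0.02]] tw [[-0.0, -0.0, -0.0]]
off [[-0.0, 0.7, 0.01]] tw [[-0.0, -0.0, -0.0]]
off [[-0.0, 0.71, 0.02]] tw [[-0.0, -0.0, -0.0]]
off [[-0.0, 0.7, 0.05]] tw [[-0.0, -0.0, -0.0]]
off [[-0.0, 0.7, 0.07]] tw [[-0.0, -0.0, -0.0]]
off [[-0.0, 0.7, 0.09]] tw [[-0.0, -0.0, -0.0]]
off [[-0.0, 0.69, 0.11]] tw [[-0.0, -0.0, -0.0]]
off [[-0.0, 0.69, 0.14]] tw [[-0.0, -0.0, -0.0]]
```

Request:
apply_moves:
  offset:
    - [0,0.5,-0.35]
    - [0,0.5,-0.6]
    - [0,0.5,-0.6]
    - [0,0.5,-0.55]
    - [0,0.51,-0.53]
  twist:
    - [-0.017,0,0]
    - [-0.018,0,0]
    - [-0.018,0,0]
    - [-0.018,0,0]
    - [-0.018,0,0]
  grip: [0.5,0.5,0.5,0.5,0.5]

```text
time_s: 3.73
eef_pos: [0.4736, 0.0913, 0.12]
tcp_rot: [1.67, 2.1, 0.657]
force: [-7.9, -9.6, -4.5]
gripper_width: 0.0215
grasp_force: 5.4
```

Request:
apply_moves:
  offset:
    - [0,0.54,-0.51]
    - [0,0.56,-0.48]
    - [0,0.58,-0.45]
    - [0,0.6,-0.43]
    - [0,0.61,-0.4]
  twist:
    - [-0.018,0,0]
    - [-0.018,0,0]
    - [-0.018,0,0]
    - [-0.018,0,0]
    - [-0.013,0,0]
  grip: [0.5,0.5,0.5,0.5,0.5]

```text
time_s: 4.15
eef_pos: [0.4834, 0.0934, 0.1561]
tcp_rot: [1.623, 2.041, 0.737]
force: [-6.2, -7.0, -2.8]
gripper_width: 0.0211
grasp_force: 4.1
```

```bash
python3 - <<'E'
from h import *
p,R,o=pose();M=R.as_matrix();f=o["force"]
print(p,f,M.T@f,R.inv().apply(lift(.31,50)[0]-p))
cv2.imwrite("pics/s2.png",cam("side")[0])
E
```

```text
[0.48339212 0.09342681 0.15609708] [-6.23476468 -7.00744941 -2.83051649] [-5.42344267 -7.69370472 -2.71691712] [-0.0008639   0.0032862  -0.00084698]
```

View pics/s2.png

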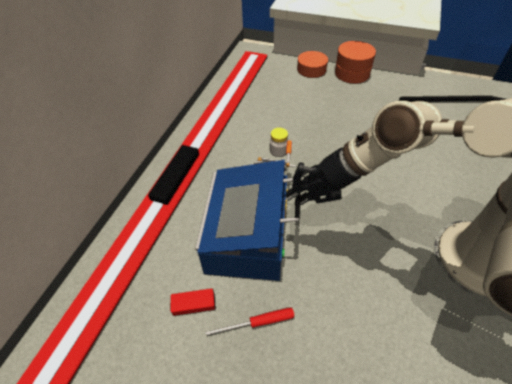

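The lid is rising cleanly at about 8 N. Continuing.

Request:
apply_moves:
  offset:
    - [-0.03,0.6,-0.37]
    - [-0.03,0.61,-0.35]
    - [-0.02,0.62,-0.33]
    - [0,0.63,-0.31]
    - [0,0.64,-0.29]
  twist:
    - [0,0,0]
    - [0,0,0]
    - [0,0,0]
    - [0,0,0]
    - [0,0,0]
  grip: [0.5,0.5,0.5,0.5,0.5]

```text
time_s: 4.62
eef_pos: [0.4962, 0.0964, 0.1887]
tcp_rot: [1.624, 2.043, 0.738]
force: [-5.5, -2.0, -3.7]
gripper_width: 0.0213
grasp_force: 3.4
```

Request:
apply_moves:
  offset:
    - [0,0.65,-0.27]
    - [0,0.66,-0.25]
    - [0,0.67,-0.23]
    - [0,0.67,-0.21]
    - [0,0.68,-0.19]
  twist:
    - [0,0,0]
    - [0,0,0]
    - [0,0,0]
    - [0,0,0]
    - [0,0,0]
  grip: [0.5,0.5,0.5,0.5,0.5]

```text
time_s: 5.03
eef_pos: [0.5141, 0.1005, 0.2194]
tcp_rot: [1.624, 2.042, 0.739]
force: [-4.7, -1.1, -3.2]
gripper_width: 0.0211
grasp_force: 2.9
```

Request:
apply_moves:
  offset:
    - [0,0.69,-0.16]
    - [0,0.69,-0.15]
    - [0,0.69,-0.13]
    - [0,0.69,-0.1]
    - [0,0.7,-0.08]
  twist:
    - [0,0,0]
    - [0,0,0]
    - [0,0,0]
    - [0,0,0]
    - [0,0,0]
  grip: [0.5,0.5,0.5,0.5,0.5]

```text
time_s: 5.45
eef_pos: [0.5371, 0.1057, 0.2473]
tcp_rot: [1.623, 2.04, 0.74]
force: [-4.8, 0.2, -2.5]
gripper_width: 0.0213
grasp_force: 2.5
```

Request:
apply_moves:
  offset:
    - [0,0.7,-0.06]
    - [0,0.7,-0.04]
    - [0,0.7,-0.02]
    - [0,0.7,0]
    - [0,0.7,0.02]
  twist:
    - [0,0,0]
    - [0,0,0]
    - [0,0,0]
    - [0,0,0]
    - [0,0,0]
  grip: [0.5,0.5,0.5,0.5,0.5]

```text
time_s: 5.87
eef_pos: [0.5637, 0.1118, 0.2711]
tcp_rot: [1.623, 2.039, 0.741]
force: [-3.8, 0.5, -2.0]
gripper_width: 0.0213
grasp_force: 1.9
```

```bash
cat >> h.py <<'E'
def orange(quiet=0):
    pr=[]
    for n,r in(("top",(270,340,130,235)),("side",(240,330,80,190))):
        c=cam(n);h=cv2.inRange(cv2.cvtColor(c[0],cv2.COLOR_BGR2HSV),(5,130,90),(20,255,255));x0,x1,y0,y1=r
        k,_,s,ce=cv2.connectedComponentsWithStats(h[y0:y1,x0:x1]);i=1+np.argmax(s[1:,4]);print(n,s[i]);pr.append(ray(c,*(ce[i]+[x0,y0])))
    (o1,d1),(o2,d2)=pr;s=np.linalg.lstsq(np.c_[d1,-d2],o2-o1,rcond=None)[0]
    a,b=o1+s[0]*d1,o2+s[1]*d2;print("handle box",B((a+b)/2).round(4),"miss",np.linalg.norm(a-b).round(4))
def stat():
    p,R,o=pose();f=R.inv().apply(o["force"]);b=p-R.as_matrix()[:,2]*.021-R.as_matrix()[:,1]*.0047
    q=B(b)-[.095,0,.1025];print("t",o["time_s"],"f tool",f.round(1),"r",np.hypot(q[0],q[2]).round(4),"th",np.arctan2(q[2],-q[0]).round(3),"p",p.round(4))
E
python3 - <<'E'
from h import *
stat();orange()
p,R,o=pose();arc(p,R,.94,1.3,12,lambda t:50)
E
```

```text
t 5.8667 f tool [ 1.3 -4.1 -0.8] r 0.2274 th 0.925 p [0.5637 0.1118 0.2711]
top [26 53 19  9 97]
side [27 52  4  3  7]
handle box [-0.039  -0.2075  0.1745] miss 0.0023
off [[-0.04, 0.86, 0.06]] tw [[0.004, 0.004, 0.001]]
off [[0.0, 0.68, 0.08]] tw [[-0.0, -0.0, -0.0]]
off [[0.0, 0.68, 0.1]] tw [[-0.0, -0.0, -0.0]]
off [[0.0, 0.67, 0.11]] tw [[-0.0, -0.0, -0.0]]
off [[0.0, 0.67, 0.14]] tw [[-0.0, -0.0, -0.0]]
off [[0.0, 0.67, 0.16]] tw [[-0.0, -0.0, -0.0]]
off [[0.0, 0.66, 0.18]] tw [[-0.0, -0.0, -0.0]]
off [[0.0, 0.65, 0.19]] tw [[-0.0, -0.0, -0.0]]
off [[0.0, 0.65, 0.22]] tw [[-0.0, -0.0, -0.0]]
off [[0.0, 0.64, 0.24]] tw [[-0.0, -0.0, -0.0]]
off [[0.0, 0.64, 0.25]] tw [[-0.0, -0.0, -0.0]]
off [[0.0, 0.62, 0.27]] tw [[-0.0, -0.0, -0.0]]
```

Request:
apply_moves:
  offset:
    - [-0.02,0.69,0.05]
    - [0,0.68,0.08]
    - [0,0.68,0.1]
    - [0,0.67,0.11]
    - [0,0.67,0.14]
  twist:
    - [0,0,0]
    - [0,0,0]
    - [0,0,0]
    - [0,0,0]
    - [0,0,0]
  grip: [0.5,0.5,0.5,0.5,0.5]

```text
time_s: 6.38
eef_pos: [0.592, 0.1181, 0.2889]
tcp_rot: [1.623, 2.039, 0.741]
force: [-4.0, 0.4, -1.7]
gripper_width: 0.0214
grasp_force: 2.1
```

Request:
apply_moves:
  offset:
    - [0,0.5,0.12]
    - [0,0.45,0.12]
    - [0,0.35,0.1]
  twist:
    - [0,0,0]
    - [0,0,0]
    - [0,0,0]
  grip: [0.5,0.5,0.5]

```text
time_s: 6.63
eef_pos: [0.6039, 0.1208, 0.2949]
tcp_rot: [1.623, 2.039, 0.741]
force: [-2.6, 0.4, -0.5]
gripper_width: 0.0211
grasp_force: 1.4
```

```bash
python3 - <<'E'
from h import *
stat()
c=cam("top");s=cam("side")
cv2.imwrite("pics/m1.png",np.hstack([cv2.resize(c[0][110:250,160:360],(400,280),interpolation=2),cv2.resize(s[0][80:220,220:360],(280,280),interpolation=2)]))
E
```

```text
t 6.6333 f tool [ 1.  -2.2 -1.2] r 0.2266 th 1.135 p [0.6039 0.1208 0.2949]
```

View pics/m1.png

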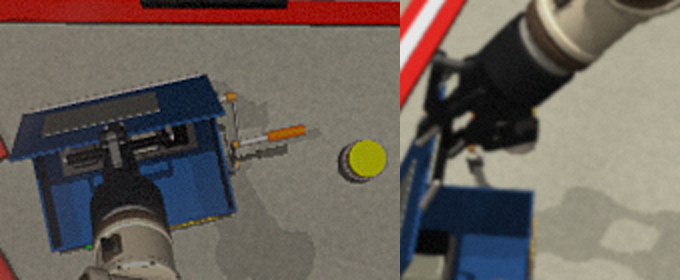

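The crop shows the lid high, with the knee nearly straight: the handle is at (286, 132) and the links run along x≈234. I'll creep up with small steps, watching the force.

Request:
apply_moves:
  offset:
    - [0,0.35,0.1]
    - [0,0.35,0.1]
    - [0,0.35,0.11]
    - [0,0.35,0.11]
    - [0,0.35,0.12]
  twist:
    - [0,0,0]
    - [0,0,0]
    - [0,0,0]
    - [0,0,0]
    - [0,0,0]
  grip: [0.5,0.5,0.5,0.5,0.5]

```text
time_s: 7.15
eef_pos: [0.6202, 0.1244, 0.3019]
tcp_rot: [1.623, 2.039, 0.741]
force: [-1.9, 0.7, -0.6]
gripper_width: 0.0214
grasp_force: 1.0
```

```bash
cat >> h.py <<'E'
def top_handle(y=-.211):
    c=cam("top");h=cv2.inRange(cv2.cvtColor(c[0],cv2.COLOR_BGR2HSV),(5,130,90),(20,255,255))[130:235,270:340]
    k,_,s,ce=cv2.connectedComponentsWithStats(h);i=1+np.argmax(s[1:,4]);o,d=ray(c,*(ce[i]+[270,130]))
    for z in(.12,.14,.16,.18):print(z,B(o+d*(z-o[2])/d[2]).round(4),end=" ")
    print(s[i,4])
E
python3 - <<'E'
from h import *
stat();top_handle()
E
```

```text
t 7.15 f tool [ 1.1 -1.7 -0.6] r 0.2267 th 1.215 p [0.6202 0.1244 0.3019]
0.12 [ 0.0066 -0.2165  0.12  ] 0.14 [ 0.0045 -0.2135  0.14  ] 0.16 [ 0.0024 -0.2104  0.16  ] 0.18 [ 0.0003 -0.2074  0.18  ] 95
```

Request:
apply_moves:
  offset:
    - [0,0.25,0.09]
    - [0,0.25,0.09]
    - [0,0.25,0.09]
  twist:
    - [0,0,0]
    - [0,0,0]
    - [0,0,0]
  grip: [0.5,0.5,0.5]

```text
time_s: 7.45
eef_pos: [0.6274, 0.126, 0.3047]
tcp_rot: [1.623, 2.039, 0.741]
force: [-2.2, -1.4, -1.0]
gripper_width: 0.0213
grasp_force: 1.2
```

```bash
python3 - <<'E'
from h import *
stat();top_handle()
E
```

```text
t 7.45 f tool [-0.8 -2.5 -0.8] r 0.2268 th 1.249 p [0.6274 0.126  0.3047]
0.12 [ 0.0244 -0.2143  0.12  ] 0.14 [ 0.022  -0.2113  0.14  ] 0.16 [ 0.0196 -0.2083  0.16  ] 0.18 [ 0.0172 -0.2053  0.18  ] 91
```

Request:
apply_moves:
  offset:
    - [0,0.2,0.07]
    - [0,0,0]
    - [0,0,0]
  twist:
    - [0,0,0]
    - [0,0,0]
    - [0,0,0]
  grip: [0.5,0.5,0.5]

```text
time_s: 7.75
eef_pos: [0.629, 0.1265, 0.3049]
tcp_rot: [1.623, 2.039, 0.741]
force: [-1.0, -1.0, -1.0]
gripper_width: 0.0214
grasp_force: 0.8
```

```bash
python3 - <<'E'
from h import *
stat();top_handle()
p,R,o=pose();arc(p,R,1.26,1.11,10,lambda t:50)
E
```

```text
t 7.75 f tool [-0.7 -1.5  0. ] r 0.2266 th 1.257 p [0.629  0.1265 0.3049]
0.12 [ 0.0254 -0.2148  0.12  ] 0.14 [ 0.023  -0.2118  0.14  ] 0.16 [ 0.0206 -0.2088  0.16  ] 0.18 [ 0.0181 -0.2058  0.18  ] 91
off [[-0.03, -0.21, -0.23]] tw [[0.001, 0.003, 0.001]]
off [[-0.0, -0.32, -0.12]] tw [[-0.0, 0.0, -0.0]]
off [[-0.0, -0.32, -0.12]] tw [[-0.0, 0.0, -0.0]]
off [[-0.0, -0.32, -0.11]] tw [[-0.0, 0.0, -0.0]]
off [[-0.0, -0.33, -0.11]] tw [[-0.0, 0.0, -0.0]]
off [[-0.0, -0.32, -0.1]] tw [[-0.0, 0.0, -0.0]]
off [[-0.0, -0.33, -0.1]] tw [[-0.0, 0.0, -0.0]]
off [[-0.0, -0.33, -0.09]] tw [[-0.0, 0.0, -0.0]]
off [[-0.0, -0.33, -0.09]] tw [[-0.0, 0.0, -0.0]]
off [[-0.0, -0.33, -0.08]] tw [[-0.0, 0.0, -0.0]]
```

Request:
apply_moves:
  offset:
    - [0,-0.3,-0.12]
    - [0,-0.3,-0.12]
    - [0,-0.3,-0.12]
    - [0,-0.3,-0.11]
    - [0,-0.3,-0.11]
  twist:
    - [0,0,0]
    - [0,0,0]
    - [0,0,0]
    - [0,0,0]
    - [0,0,0]
  grip: [0.5,0.5,0.5,0.5,0.5]

```text
time_s: 8.22
eef_pos: [0.6136, 0.123, 0.2995]
tcp_rot: [1.623, 2.039, 0.741]
force: [0.7, -0.0, -1.6]
gripper_width: 0.0212
grasp_force: 0.8
```

Request:
apply_moves:
  offset:
    - [0,-0.3,-0.1]
    - [0,-0.3,-0.1]
    - [0,0,0]
    - [0,0,0]
  twist:
    - [0,0,0]
    - [0,0,0]
    - [0,0,0]
    - [0,0,0]
  grip: [0.5,0.5,0.5,0.5]

```text
time_s: 8.55
eef_pos: [0.608, 0.1218, 0.2971]
tcp_rot: [1.623, 2.04, 0.74]
force: [-1.8, 0.1, -2.1]
gripper_width: 0.0213
grasp_force: 1.3
```

```bash
python3 - <<'E'
from h import *
stat();top_handle()
E
```

```text
t 8.55 f tool [ 0.5 -2.6  0.5] r 0.227 th 1.156 p [0.608  0.1218 0.2971]
0.12 [ 0.0161 -0.2142  0.12  ] 0.14 [ 0.0139 -0.2112  0.14  ] 0.16 [ 0.0116 -0.2082  0.16  ] 0.18 [ 0.0094 -0.2052  0.18  ] 92
```

Request:
apply_moves:
  offset:
    - [0,-0.25,-0.07]
    - [0,-0.25,-0.07]
    - [0,0,0]
    - [0,0,0]
    - [0,0,0]
  twist:
    - [0,0,0]
    - [0,0,0]
    - [0,0,0]
    - [0,0,0]
    - [0,0,0]
  grip: [0.5,0.5,0.5,0.5,0.5]

```text
time_s: 9.02
eef_pos: [0.6041, 0.1207, 0.296]
tcp_rot: [1.622, 2.038, 0.742]
force: [1.2, -0.8, 0.1]
gripper_width: 0.0216
grasp_force: 0.0
```

```bash
python3 - <<'E'
from h import *
stat();top_handle()
E
```

```text
t 9.0167 f tool [-1.   0.8  0.6] r 0.2276 th 1.138 p [0.6041 0.1207 0.296 ]
0.12 [ 0.0159 -0.2141  0.12  ] 0.14 [ 0.0136 -0.2111  0.14  ] 0.16 [ 0.0114 -0.2081  0.16  ] 0.18 [ 0.0091 -0.2051  0.18  ] 91
```

The stay holds the cover: the force reads zero, the fingers are free, and the handle is still. I'll withdraw and head for the button.

```bash
python3 - <<'E'
from h import *
p,R,o=pose()
T=tool(80);z=T.as_matrix()[:,2];b=W(-.055,.03,.088)
rows(p,R,[(p-R.as_matrix()[:,2]*.12,R,5),(b-z*.06,T,10),(b-z*.008,T,4)])
E
```

```text
off [[-0.0, -0.0, -2.4], [0.0, -0.0, -2.4], [-0.0, 0.0, -2.4], [0.0, 0.0, -2.4], [0.0, 0.0, -2.4]] tw [[0.0, 0.0, 0.0], [0.0, 0.0, 0.0], [0.0, -0.0, -0.0], [0.0, 0.0, -0.0], [-0.0, -0.0, -0.0]]
off [[0.3, -1.59, 1.81], [0.3, -1.48, 1.89], [0.3, -1.39, 1.97], [0.29, -1.28, 2.03], [0.3, -1.18, 2.1]] tw [[0.053, 0.0, -0.0], [0.052, 0.001, -0.0], [0.053, -0.0, -0.0], [0.052, 0.0, -0.0], [0.053, 0.001, -0.0]]
off [[0.3, -1.06, 2.16], [0.29, -0.94, 2.21], [0.3, -0.83, 2.26], [0.29, -0.71, 2.3], [0.29, -0.59, 2.33]] tw [[0.052, -0.0, -0.0], [0.053, 0.0, -0.0], [0.052, 0.001, -0.0], [0.053, -0.0, -0.0], [0.053, 0.0, -0.0]]
off [[0.0, 0.0, 1.3], [0.0, 0.0, 1.3], [0.0, 0.0, 1.3], [0.0, 0.0, 1.3]] tw [[-0.0, 0.0, -0.0], [-0.0, 0.0, -0.0], [-0.0, 0.0, -0.0], [-0.0, 0.0, -0.0]]
```

Request:
apply_moves:
  offset:
    - [0,0,-1.2]
    - [0,0,-2.4]
    - [0,0,-2.4]
    - [0,0,-3.0]
    - [0,0,-3.0]
  twist:
    - [0,0,0]
    - [0,0,0]
    - [0,0,0]
    - [0,0,0]
    - [0,0,0]
  grip: [0.5,0.5,0.5,0.5,0.5]

```text
time_s: 9.48
eef_pos: [0.5275, 0.1038, 0.3879]
tcp_rot: [1.623, 2.04, 0.741]
force: [-0.9, -0.9, 0.3]
gripper_width: 0.0213
grasp_force: 0.0
```

Request:
apply_moves:
  offset:
    - [0.3,-1.59,1.81]
    - [0.3,-1.48,1.89]
    - [0.3,-1.39,1.97]
    - [0.3,-1.28,2.03]
    - [0.3,-1.18,2.1]
  twist:
    - [0.053,0,0]
    - [0.052,0,0]
    - [0.053,0,0]
    - [0.052,0,0]
    - [0.053,0,0]
  grip: [1,1,1,1,1]

```text
time_s: 9.9
eef_pos: [0.5229, 0.1176, 0.2666]
tcp_rot: [1.761, 2.212, 0.486]
force: [0.9, -0.6, 0.2]
gripper_width: -0.0
grasp_force: 0.0
```

Request:
apply_moves:
  offset:
    - [0.3,-1.06,2.16]
    - [0.3,-0.94,2.21]
    - [0.3,-0.83,2.26]
    - [0.3,-0.71,2.3]
    - [0.3,-0.59,2.33]
  twist:
    - [0.052,0,0]
    - [0.053,0,0]
    - [0.052,0,0]
    - [0.053,0,0]
    - [0.053,0,0]
  grip: [1,1,1,1,1]

```text
time_s: 10.32
eef_pos: [0.5174, 0.1315, 0.1459]
tcp_rot: [1.885, 2.367, 0.201]
force: [1.3, -0.4, 0.0]
gripper_width: -0.0004
grasp_force: 0.0
```

Request:
apply_moves:
  offset:
    - [0,0,0]
    - [0,0,0]
  twist:
    - [0,0,0]
    - [0,0,0]
  grip: [1,1]

```text
time_s: 10.48
eef_pos: [0.5167, 0.1315, 0.1456]
tcp_rot: [1.885, 2.368, 0.202]
force: [-0.2, -0.1, 0.1]
gripper_width: -0.0
grasp_force: 0.0
```

```bash
python3 - <<'E'
from h import *
p,R,o=pose();print(o["force"],o["gripper_width"],B(p))
T=tool(80);z=T.as_matrix()[:,2];b=W(-.055,.03,.088)
rows(p,R,[(b-z*.012,T,4)])
c=cam("wrist");cv2.imwrite("pics/w3.png",c[0]);print(proj(c,W(-.06,.03,.088)),proj(c,b))
hsv=cv2.cvtColor(c[0],cv2.COLOR_BGR2HSV);m=cv2.inRange(hsv,(0,150,80),(6,255,255))|cv2.inRange(hsv,(174,150,80),(180,255,255))
k,_,s,ce=cv2.connectedComponentsWithStats(m)
for i in range(1,k):
    if s[i,4]>60:print(s[i],ce[i])
top_handle()
E
```

```text
[-0.15402885 -0.09599024  0.13052722] -4.032367073634061e-05 [-0.06619343  0.03045187  0.14555453]
off [[-0.01, 0.03, 1.17], [-0.01, 0.03, 1.16], [-0.01, 0.02, 1.17], [-0.01, 0.03, 1.16]] tw [[-0.001, 0.001, -0.0], [-0.001, 0.0, -0.0], [-0.0, 0.001, -0.0], [-0.001, 0.0, -0.001]]
[260.75011197 214.66213979] [267.40264027 214.20371938]
[ 376    0   89   22 1068] [406.61985019   7.25187266]
[ 245  195   36   37 1047] [262.39446036 212.90353391]
0.12 [ 0.0158 -0.2141  0.12  ] 0.14 [ 0.0136 -0.2111  0.14  ] 0.16 [ 0.0113 -0.2081  0.16  ] 0.18 [ 0.0091 -0.2051  0.18  ] 93
```

View pics/w3.png

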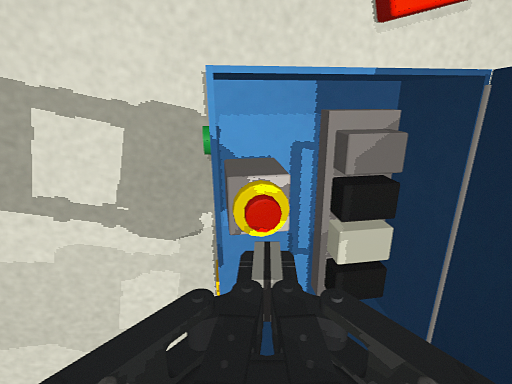

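The button at (262, 213) matches the prediction (261, 215), and the stay is still holding. I'll press it.

Request:
apply_moves:
  offset:
    - [0,0,1.2]
    - [0,0,1.2]
    - [0,0,1.2]
    - [0,0,1.2]
    - [0,0,0]
  twist:
    - [0,0,0]
    - [0,0,0]
    - [0,0,0]
    - [0,0,0]
    - [0,0,0]
  grip: [1,1,1,1,1]

```text
time_s: 11.0
eef_pos: [0.5248, 0.1327, 0.0993]
tcp_rot: [1.885, 2.366, 0.203]
force: [-0.2, -0.3, -0.5]
gripper_width: 0.0001
grasp_force: 0.0
```

Request:
apply_moves:
  offset:
    - [0,0,0.3]
    - [0,0,0.3]
    - [0,0,0.3]
    - [0,0,0.2]
    - [0,0,0]
  twist:
    - [0,0,0]
    - [0,0,0]
    - [0,0,0]
    - [0,0,0]
    - [0,0,0]
  grip: [1,1,1,1,1]

```text
time_s: 11.42
eef_pos: [0.5277, 0.1332, 0.0892]
tcp_rot: [1.884, 2.365, 0.204]
force: [-0.4, -1.6, 3.6]
gripper_width: 0.0001
grasp_force: 1.8
```

Request:
apply_moves:
  offset:
    - [0,0,0.2]
    - [0,0,0]
    - [0,0,0]
  twist:
    - [0,0,0]
    - [0,0,0]
    - [0,0,0]
  grip: [1,1,1]

```text
time_s: 11.67
eef_pos: [0.5278, 0.1333, 0.087]
tcp_rot: [1.884, 2.365, 0.203]
force: [-2.0, -1.1, 5.2]
gripper_width: -0.0002
grasp_force: 2.4
```

Request:
apply_moves:
  offset:
    - [0,0,0.15]
    - [0,0,0]
    - [0,0,0]
  twist:
    - [0,0,0]
    - [0,0,0]
    - [0,0,0]
  grip: [1,1,1]

```text
time_s: 11.92
eef_pos: [0.528, 0.1333, 0.0866]
tcp_rot: [1.884, 2.366, 0.203]
force: [-6.6, -2.4, 15.0]
gripper_width: -0.0001
grasp_force: 7.4
```

Request:
apply_moves:
  offset:
    - [0,0,0.15]
    - [0,0,0]
    - [0,0,0]
  twist:
    - [0,0,0]
    - [0,0,0]
    - [0,0,0]
  grip: [1,1,1]

```text
time_s: 12.17
eef_pos: [0.5282, 0.1333, 0.0863]
tcp_rot: [1.883, 2.367, 0.202]
force: [-13.8, -4.3, 25.5]
gripper_width: -0.0001
grasp_force: 12.7
```

The button bottomed out: about 5 N of spring force, then a hard stop. I'll retract and go over to the handle.

```bash
python3 - <<'E'
from h import *
p,R,o=pose();T=tool(90)
rows(p,R,[(p-R.as_matrix()[:,2]*.12,R,4),(W(-.1,-.211,.26),T,9),(W(.0135,-.211,.235),T,4)])
E
```

```text
off [[-0.0, 0.0, -3.0], [0.0, -0.0, -3.0], [0.0, -0.0, -3.0], [0.0, -0.0, -3.0]] tw [[0.0, 0.0, -0.0], [0.0, 0.0, 0.0], [0.0, 0.0, 0.0], [0.0, 0.0, 0.0]]
off [[-2.68, -0.17, -0.65], [-2.68, -0.17, -0.64], [-2.68, -0.19, -0.64], [-2.68, -0.21, -0.64], [-2.68, -0.21, -0.63]] tw [[0.019, 0.0, -0.0], [0.019, 0.001, -0.0], [0.02, 0.0, -0.0], [0.019, 0.001, -0.0], [0.019, -0.0, -0.0]]
off [[-2.68, -0.23, -0.63], [-2.68, -0.24, -0.63], [-2.68, -0.25, -0.63], [-2.68, -0.26, -0.62]] tw [[0.019, 0.0, -0.0], [0.019, 0.001, -0.0], [0.02, 0.0, -0.0], [0.019, 0.001, -0.0]]
off [[-0.0, 2.84, 0.63], [-0.0, 2.83, 0.62], [-0.0, 2.84, 0.63], [-0.0, 2.84, 0.62]] tw [[-0.0, -0.0, -0.0], [-0.0, -0.0, -0.0], [-0.0, -0.0, -0.0], [-0.0, -0.0, -0.0]]
```

Request:
apply_moves:
  offset:
    - [0,0,-3]
    - [0,0,-3]
    - [0,0,-3]
    - [0,0,-3.3]
  twist:
    - [0,0,0]
    - [0,0,0]
    - [0,0,0]
    - [0,0,0]
  grip: [1,1,1,1]

```text
time_s: 12.5
eef_pos: [0.506, 0.1293, 0.2048]
tcp_rot: [1.886, 2.368, 0.201]
force: [1.8, -0.4, -0.1]
gripper_width: 0.0004
grasp_force: 0.0
```

Request:
apply_moves:
  offset:
    - [-2.68,-0.17,-0.65]
    - [-2.68,-0.17,-0.65]
    - [-2.68,-0.19,-0.64]
    - [-2.68,-0.21,-0.64]
    - [-2.68,-0.21,-0.63]
  twist:
    - [0.019,0,0]
    - [0.019,0,0]
    - [0.02,0,0]
    - [0.019,0,0]
    - [0.019,0,0]
  grip: [1,1,1,1,1]

```text
time_s: 12.92
eef_pos: [0.5235, -0.0054, 0.2355]
tcp_rot: [1.926, 2.418, 0.09]
force: [-0.2, -0.4, 0.8]
gripper_width: -0.0001
grasp_force: 0.0
```

Request:
apply_moves:
  offset:
    - [-2.68,-0.23,-0.63]
    - [-2.68,-0.24,-0.63]
    - [-2.68,-0.25,-0.63]
    - [-2.68,-0.26,-0.62]
  twist:
    - [0.019,0,0]
    - [0.019,0,0]
    - [0.02,0,0]
    - [0.019,0,0]
  grip: [0,0,0,0]

```text
time_s: 13.25
eef_pos: [0.5367, -0.1124, 0.2602]
tcp_rot: [1.957, 2.457, -0.003]
force: [0.9, 0.1, 0.0]
gripper_width: 0.0426
grasp_force: 0.0
```

Request:
apply_moves:
  offset:
    - [0,2.84,0.63]
    - [0,2.84,0.63]
    - [0,2.84,0.63]
    - [0,2.84,0.63]
    - [0,0,0]
  twist:
    - [0,0,0]
    - [0,0,0]
    - [0,0,0]
    - [0,0,0]
    - [0,0,0]
  grip: [0,0,0,0,0]

```text
time_s: 13.67
eef_pos: [0.6496, -0.0844, 0.2309]
tcp_rot: [-1.954, -2.457, 0.002]
force: [-0.0, 0.4, -0.4]
gripper_width: 0.0425
grasp_force: 0.0
```

```bash
python3 - <<'E'
from h import *
p,R,o=pose();print(o["force"],o["gripper_width"],B(p),o["joints"],R.as_matrix()[:,2])
c=cam("wrist");cv2.imwrite("pics/w4.png",c[0]);
hsv=cv2.cvtColor(c[0],cv2.COLOR_BGR2HSV);m=cv2.inRange(hsv,(5,150,90),(20,255,255))
k,_,s,ce=cv2.connectedComponentsWithStats(m)
for i in range(1,k):
    if s[i,4]>60:
        print(s[i],ce[i]);o_,d=ray(c,*ce[i])
        print([B(o_+d*(z-o_[2])/d[2]).round(4) for z in(.13,.14,.15)])
print([proj(c,W(.0135,y,.14)) for y in(-.186,-.236)])
orange()
E
```

```text
[-0.01581668  0.4429284  -0.39985909] 0.0425440758564617 [ 0.01479387 -0.20980858  0.23085332] [-3.12973805e-01  3.65993917e-01  1.34920635e+00 -6.44169605e-04
  1.42904607e+00 -5.39714801e-01] [-2.72109192e-03  2.10302531e-04 -9.99996276e-01]
[260 114  12   9 108] [265.5 118. ]
[array([ 0.0143, -0.144 ,  0.13  ]), array([ 0.0143, -0.1432,  0.14  ]), array([ 0.0144, -0.1424,  0.15  ])]
[315 122   6  23  83] [317.8313253  132.36144578]
[array([ 0.057 , -0.1554,  0.13  ]), array([ 0.0553, -0.1541,  0.14  ]), array([ 0.0537, -0.1529,  0.15  ])]
[258 172  17  59 885] [265.6180791  200.65423729]
[array([ 0.0142, -0.2149,  0.13  ]), array([ 0.0143, -0.2112,  0.14  ]), array([ 0.0143, -0.2075,  0.15  ])]
[array([264.61153483, 171.81579597]), array([264.79092974, 227.22319106])]
top [22 37 11  6 45]
side [ 7 54  6 12 53]
handle box [ 0.0118 -0.1996  0.1527] miss 0.0004
```

View pics/w4.png

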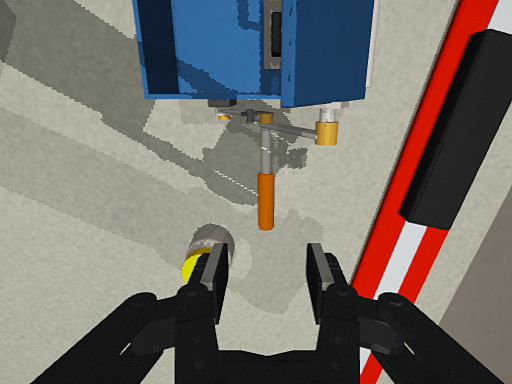

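The handle at (266, 201) gives box (0.014, -0.211, 0.14), right below the grasp. I'll descend and close.

Request:
apply_moves:
  offset:
    - [0,0,2.5]
    - [0,0,2.5]
    - [0,0,2.5]
    - [0,0,2.5]
    - [0,0,1.0]
  twist:
    - [0,0,0]
    - [0,0,0]
    - [0,0,0]
    - [0,0,0]
    - [0,0,0]
  grip: [0,0,0,0,0]

```text
time_s: 14.23
eef_pos: [0.6449, -0.086, 0.1222]
tcp_rot: [-1.957, -2.454, 0.005]
force: [-0.2, -0.0, -0.4]
gripper_width: 0.0427
grasp_force: 0.0
```

Request:
apply_moves:
  offset:
    - [0,0,0]
    - [0,0,0]
    - [0,0,0]
    - [0,0,0]
    - [0,0,0]
  twist:
    - [0,0,0]
    - [0,0,0]
    - [0,0,0]
    - [0,0,0]
    - [0,0,0]
  grip: [0.3,0.5,0.6,0.7,1]

```text
time_s: 14.65
eef_pos: [0.649, -0.0868, 0.1277]
tcp_rot: [1.954, 2.453, -0.0]
force: [-0.3, 0.6, 1.1]
gripper_width: 0.0122
grasp_force: 58.4
```

Request:
apply_moves:
  offset:
    - [0,0,0]
    - [0,0,0]
  twist:
    - [0,0,0]
    - [0,0,0]
  grip: [1,1]

```text
time_s: 14.82
eef_pos: [0.6489, -0.0867, 0.127]
tcp_rot: [1.954, 2.453, -0.001]
force: [0.8, -0.3, 3.2]
gripper_width: 0.012
grasp_force: 58.6
```

```bash
cat >> h.py <<'E'
def hs():
    p,R,o=pose();f=o["force"];print("t",o["time_s"],"box f",np.round([f@bx,f@by,f[2]],1),"grip",o["gripper_width"],o["grasp_force"],"TCP box",B(p).round(4))
    return p,R
E
python3 - <<'E'
from h import *
hs()
E
```

```text
t 14.8167 box f [ 0.7 -0.5  3.2] grip 0.011990111652396149 58.632609844207764 TCP box [ 0.0135 -0.2118  0.127 ]
```

Request:
apply_moves:
  offset:
    - [0,0.09,-0.18]
    - [0,0.11,-0.2]
    - [0,0.11,-0.21]
    - [0,0.11,-0.21]
    - [0,0.11,-0.21]
  twist:
    - [0,0,0]
    - [0,0,0]
    - [0,0,0]
    - [0,0,0]
    - [0,0,0]
  grip: [1,1,1,1,1]

```text
time_s: 15.23
eef_pos: [0.6507, -0.0864, 0.1326]
tcp_rot: [-1.957, -2.455, 0.01]
force: [-0.9, -6.7, -8.8]
gripper_width: 0.0118
grasp_force: 58.4
```

```bash
python3 - <<'E'
from h import *
hs()
c=cam("wrist");hsv=cv2.cvtColor(c[0],cv2.COLOR_BGR2HSV);m=cv2.inRange(hsv,(5,150,90),(20,255,255))
k,_,s,ce=cv2.connectedComponentsWithStats(m)
for i in range(1,k):
    if s[i,4]>40:print(s[i],ce[i])
top_handle()
E
```

```text
t 15.2333 box f [-2.3 -6.3 -8.8] grip 0.011825675820861536 58.402637243270874 TCP box [ 0.0154 -0.212   0.1326]
[255 123  22  17 350] [265.40285714 130.94857143]
[390 149  66  65 847] [409.4498229 176.0377804]
[ 253  220   29   94 2251] [266.80453132 265.16303865]
0.12 [ 0.0657 -0.1542  0.12  ] 0.14 [ 0.0626 -0.1523  0.14  ] 0.16 [ 0.0595 -0.1504  0.16  ] 0.18 [ 0.0563 -0.1484  0.18  ] 19
```

Request:
apply_moves:
  offset:
    - [-0.05,0,0]
    - [0,0,0]
    - [0,0,0]
  twist:
    - [0,0,0]
    - [0,0,0]
    - [0,0,0]
  grip: [1,1,1]

```text
time_s: 15.58
eef_pos: [0.6516, -0.0862, 0.1334]
tcp_rot: [-1.958, -2.456, 0.007]
force: [-0.1, -4.9, -6.8]
gripper_width: 0.0121
grasp_force: 58.6
```

```bash
python3 - <<'E'
from h import *
hs()
E
```

```text
t 15.5833 box f [-1.2 -4.7 -6.8] grip 0.012137956175772898 58.61762523651123 TCP box [ 0.0163 -0.212   0.1334]
```

Request:
apply_moves:
  offset:
    - [-0.03,0.11,-0.2]
    - [-0.03,0.11,-0.2]
    - [0,0.06,-0.1]
    - [0,0,0]
    - [0,0,0]
  twist:
    - [0,0,0]
    - [0,0,0]
    - [0,0,0]
    - [0,0,0]
    - [0,0,0]
  grip: [1,1,1,1,1]

```text
time_s: 16.0
eef_pos: [0.6552, -0.0855, 0.1395]
tcp_rot: [1.957, 2.457, -0.004]
force: [-0.4, -3.3, -6.6]
gripper_width: 0.0116
grasp_force: 58.7
```

```bash
python3 - <<'E'
from h import *
hs()
c=cam("wrist");hsv=cv2.cvtColor(c[0],cv2.COLOR_BGR2HSV);m=cv2.inRange(hsv,(5,150,90),(20,255,255))
k,_,s,ce=cv2.connectedComponentsWithStats(m)
for i in range(1,k):
    if s[i,4]>40:print(s[i],ce[i])
print(proj(c,W(.0143,-.144,.14)),proj(c,W(.020,-.144,.151)))
E
```

```text
t 16.0 box f [-1.2 -3.1 -6.6] grip 0.011609527760791074 58.658865094184875 TCP box [ 0.02   -0.2121  0.1395]
[255 122  23  18 365] [266.12876712 130.72876712]
[412 147  30  56 679] [423.7437408 172.4359352]
[445 151  32  55 111] [466.65765766 165.51351351]
[ 253  220   29   94 2251] [266.76188361 264.93602843]
[252.96913569 129.93089863] [264.75577374 132.89661216]
```

Request:
apply_moves:
  offset:
    - [-0.03,0.05,-0.09]
    - [0,0,0]
  twist:
    - [0,0,0]
    - [0,0,0]
  grip: [1,1]

```text
time_s: 16.22
eef_pos: [0.6563, -0.0853, 0.1413]
tcp_rot: [1.957, 2.456, -0.002]
force: [-0.5, -2.4, -5.5]
gripper_width: 0.0119
grasp_force: 58.7
```

```bash
cat >> h.py <<'E'
F=np.array([-.030,.065]);OFF=np.array([-.0008,-.0122])   # foot; TCP minus knee (box x,z)
from scipy.optimize import brentq
def lidang(k):
    return brentq(lambda t:np.hypot(.095-.12*np.cos(t)-k[0],.1025+.12*np.sin(t)-k[1])-.075,-.3,1.45) 
def fold(n,phis,rs,y):
    p,R,_=pose();prev=B(p)[[0,2]];out=[]
    for a,r in zip(phis,rs):
        k=F+r*np.array([np.cos(a),np.sin(a)]);q=k+OFF;d=np.round((q-prev)*100,2);prev=prev+d/100
        try:l=lidang(k)
        except Exception:l=np.nan
        out.append((np.degrees(a).round(1),round(r*1000,1),round(float(l),3),[0,d[0],-d[1]]))
    for i in out:print(*i)
E
python3 - <<'E'
from h import *
p,R=hs();k=B(p)[[0,2]]-OFF-F;print(np.hypot(*k),np.degrees(np.arctan2(k[1],k[0])))
n=46;a=np.radians(np.linspace(60,136,n+1)[1:]);r=np.interp(np.degrees(a),[60,85,136],[.0995,.0985,.0895])
fold(n,a,r,0)
E
```

```text
t 16.2167 box f [-1.  -2.2 -5.5] grip 0.01193653665205292 58.71647000312805 TCP box [ 0.0211 -0.2122  0.1413]
0.10264701137119005 59.61106234320538
61.7 99.4 nan [0, np.float64(-0.47), np.float64(0.1)]
63.3 99.4 nan [0, np.float64(-0.26), np.float64(-0.12)]
65.0 99.3 nan [0, np.float64(-0.26), np.float64(-0.12)]
66.6 99.2 nan [0, np.float64(-0.26), np.float64(-0.11)]
68.3 99.2 nan [0, np.float64(-0.27), np.float64(-0.11)]
69.9 99.1 nan [0, np.float64(-0.27), np.float64(-0.09)]
71.6 99.0 nan [0, np.float64(-0.27), np.float64(-0.09)]
73.2 99.0 nan [0, np.float64(-0.27), np.float64(-0.08)]
74.9 98.9 nan [0, np.float64(-0.28), np.float64(-0.07)]
76.5 98.8 nan [0, np.float64(-0.28), np.float64(-0.07)]
78.2 98.8 nan [0, np.float64(-0.28), np.float64(-0.05)]
79.8 98.7 nan [0, np.float64(-0.28), np.float64(-0.05)]
81.5 98.6 nan [0, np.float64(-0.28), np.float64(-0.04)]
83.1 98.6 nan [0, np.float64(-0.28), np.float64(-0.03)]
84.8 98.5 nan [0, np.float64(-0.29), np.float64(-0.03)]
86.4 98.2 nan [0, np.float64(-0.28), np.float64(0.01)]
88.1 98.0 nan [0, np.float64(-0.29), np.float64(0.01)]
89.7
[... 907 characters left out ...]
oat64(-0.23), np.float64(0.14)]
117.8 92.7 nan [0, np.float64(-0.23), np.float64(0.15)]
119.5 92.4 nan [0, np.float64(-0.22), np.float64(0.15)]
121.1 92.1 nan [0, np.float64(-0.22), np.float64(0.16)]
122.8 91.8 nan [0, np.float64(-0.2), np.float64(0.16)]
124.4 91.5 nan [0, np.float64(-0.21), np.float64(0.17)]
126.1 91.2 nan [0, np.float64(-0.2), np.float64(0.18)]
127.7 91.0 nan [0, np.float64(-0.19), np.float64(0.18)]
129.4 90.7 nan [0, np.float64(-0.19), np.float64(0.19)]
131.0 90.4 nan [0, np.float64(-0.18), np.float64(0.19)]
132.7 90.1 nan [0, np.float64(-0.17), np.float64(0.19)]
134.3 89.8 nan [0, np.float64(-0.17), np.float64(0.2)]
136.0 89.5 nan [0, np.float64(-0.16), np.float64(0.21)]
```

Request:
apply_moves:
  offset:
    - [-0.03,-0.26,-0.13]
    - [0,-0.26,-0.13]
    - [0,-0.27,-0.12]
    - [0,-0.27,-0.11]
    - [0,-0.27,-0.1]
  twist:
    - [0,0,0]
    - [0,0,0]
    - [0,0,0]
    - [0,0,0]
    - [0,0,0]
  grip: [1,1,1,1,1]

```text
time_s: 16.63
eef_pos: [0.6434, -0.0884, 0.1478]
tcp_rot: [1.956, 2.456, -0.001]
force: [-0.6, 1.7, -3.4]
gripper_width: 0.0119
grasp_force: 58.9
```

```bash
python3 - <<'E'
from h import *
p,R=hs();k=B(p)[[0,2]]-OFF-F;print(np.hypot(*k),np.degrees(np.arctan2(k[1],k[0])))
E
```

```text
t 16.6333 box f [-0.2  1.8 -3.4] grip 0.011914374071553638 58.90737175941467 TCP box [ 0.0078 -0.2123  0.1478]
0.10251784829882767 67.86843030959717
```

It unlocked and is folding with almost no force. Continuing along the arc.

Request:
apply_moves:
  offset:
    - [0.02,-0.28,-0.07]
    - [0,-0.28,-0.06]
    - [0,-0.28,-0.06]
    - [0,-0.28,-0.05]
    - [0,-0.28,-0.04]
  twist:
    - [0,0,0]
    - [0,0,0]
    - [0,0,0]
    - [0,0,0]
    - [0,0,0]
  grip: [1,1,1,1,1]

```text
time_s: 17.05
eef_pos: [0.6295, -0.0917, 0.1502]
tcp_rot: [1.956, 2.456, -0.002]
force: [-0.4, 2.2, -3.3]
gripper_width: 0.0118
grasp_force: 59.0
```

Request:
apply_moves:
  offset:
    - [0,-0.28,-0.03]
    - [0,-0.28,-0.02]
    - [0,-0.28,0.0]
    - [0,-0.28,0.01]
    - [0,-0.28,0.02]
  twist:
    - [0,0,0]
    - [0,0,0]
    - [0,0,0]
    - [0,0,0]
    - [0,0,0]
  grip: [1,1,1,1,1]

```text
time_s: 17.47
eef_pos: [0.6157, -0.095, 0.1501]
tcp_rot: [1.957, 2.456, -0.002]
force: [-2.1, 3.1, -3.3]
gripper_width: 0.0117
grasp_force: 59.0
```

```bash
cat >> h.py <<'E'
def lid2(k):
    d=np.array([.095-k[0],k[1]-.1025]);D=np.hypot(*d);return np.arctan2(d[1],d[0])+np.arccos(np.clip((.0144+D*D-.005625)/(.24*D),-1,1))
lidang=lid2
E
python3 - <<'E'
from h import *
p,R=hs();k=B(p)[[0,2]]-OFF-F;ph=np.degrees(np.arctan2(k[1],k[0]));print(np.hypot(*k),ph,lid2(k+F))
n=33;a=np.radians(np.linspace(ph,136,n+1)[1:]);r=np.interp(np.degrees(a),[ph,136],[np.hypot(*k),.0895])
fold(n,a,r,0)
E
```

```text
t 17.4667 box f [-1.3  3.5 -3.3] grip 0.011704106095859592 58.96453499794006 TCP box [-0.0206 -0.2125  0.1501]
0.09783003376658585 84.0251396056742 1.0863419551895184
85.6 97.6 1.068 [0, np.float64(-0.27), np.float64(0.0)]
87.2 97.3 1.05 [0, np.float64(-0.27), np.float64(0.01)]
88.8 97.1 1.031 [0, np.float64(-0.27), np.float64(0.01)]
90.3 96.8 1.011 [0, np.float64(-0.26), np.float64(0.03)]
91.9 96.6 0.992 [0, np.float64(-0.27), np.float64(0.03)]
93.5 96.3 0.972 [0, np.float64(-0.26), np.float64(0.04)]
95.1 96.1 0.951 [0, np.float64(-0.26), np.float64(0.04)]
96.6 95.8 0.93 [0, np.float64(-0.26), np.float64(0.05)]
98.2 95.6 0.909 [0, np.float64(-0.26), np.float64(0.06)]
99.8 95.3 0.888 [0, np.float64(-0.26), np.float64(0.07)]
101.4 95.1 0.866 [0, np.float64(-0.25), np.float64(0.07)]
102.9 94.8 0.844 [0, np.float64(-0.25), np.float64(0.08)]
104.5 94.5 0.822 [0, np.float64(-0.25), np.float64(0.09)]
106.1 94.3 0.799 [0, np.float64(-0.24), np.float64(0.09)]
107.7 94.0 0.776 [0, np.float64(-0.24), np.float64(0.1)]
109.2 93.8 0.753 [0, np.float64(-0.24), np.float64(0.1)]
110.8 93.5 0.729 [0,
[... 262 characters left out ...]
(0.13)]
118.7 92.3 0.607 [0, np.float64(-0.22), np.float64(0.14)]
120.3 92.0 0.582 [0, np.float64(-0.2), np.float64(0.15)]
121.8 91.8 0.556 [0, np.float64(-0.21), np.float64(0.15)]
123.4 91.5 0.529 [0, np.float64(-0.2), np.float64(0.16)]
125.0 91.3 0.502 [0, np.float64(-0.19), np.float64(0.16)]
126.6 91.0 0.475 [0, np.float64(-0.19), np.float64(0.17)]
128.1 90.8 0.447 [0, np.float64(-0.18), np.float64(0.17)]
129.7 90.5 0.418 [0, np.float64(-0.18), np.float64(0.18)]
131.3 90.3 0.388 [0, np.float64(-0.17), np.float64(0.18)]
132.9 90.0 0.357 [0, np.float64(-0.17), np.float64(0.18)]
134.4 89.8 0.325 [0, np.float64(-0.16), np.float64(0.19)]
136.0 89.5 0.29 [0, np.float64(-0.16), np.float64(0.19)]
```

Request:
apply_moves:
  offset:
    - [0.02,-0.27,0]
    - [0.02,-0.27,0.01]
    - [0,-0.27,0.01]
    - [0,-0.26,0.03]
    - [0,-0.27,0.03]
  twist:
    - [0,0,0]
    - [0,0,0]
    - [0,0,0]
    - [0,0,0]
    - [0,0,0]
  grip: [1,1,1,1,1]

```text
time_s: 17.88
eef_pos: [0.6027, -0.0979, 0.1494]
tcp_rot: [1.956, 2.455, -0.003]
force: [-0.5, 0.9, -3.7]
gripper_width: 0.0121
grasp_force: 58.9
```

Request:
apply_moves:
  offset:
    - [0,-0.26,0.04]
    - [0,-0.26,0.04]
    - [0,-0.26,0.05]
    - [0,-0.26,0.06]
    - [0,-0.26,0.07]
  twist:
    - [0,0,0]
    - [0,0,0]
    - [0,0,0]
    - [0,0,0]
    - [0,0,0]
  grip: [1,1,1,1,1]

```text
time_s: 18.3
eef_pos: [0.59, -0.1008, 0.1468]
tcp_rot: [1.956, 2.455, -0.003]
force: [-0.9, 0.5, -3.4]
gripper_width: 0.0117
grasp_force: 58.9
```

Request:
apply_moves:
  offset:
    - [0,-0.25,0.07]
    - [0,-0.25,0.08]
    - [0,-0.25,0.09]
    - [0,-0.24,0.09]
    - [0,-0.24,0.1]
  twist:
    - [0,0,0]
    - [0,0,0]
    - [0,0,0]
    - [0,0,0]
    - [0,0,0]
  grip: [1,1,1,1,1]

```text
time_s: 18.72
eef_pos: [0.578, -0.1035, 0.1424]
tcp_rot: [1.956, 2.455, -0.003]
force: [-3.2, 0.3, -4.1]
gripper_width: 0.0119
grasp_force: 58.9
```

```bash
python3 - <<'E'
from h import *
p,R=hs();k=B(p)[[0,2]]-OFF-F;ph=np.degrees(np.arctan2(k[1],k[0]));print(np.hypot(*k),ph,lid2(k+F))
E
```

```text
t 18.7167 box f [-3.1  1.  -4.1] grip 0.011871663726141094 58.93412232398987 TCP box [-0.0593 -0.2123  0.1424]
0.09401252540662272 107.63843948303622 0.7760797037598447
```

Request:
apply_moves:
  offset:
    - [0,-0.24,0.1]
    - [0,-0.23,0.12]
    - [0,-0.23,0.11]
    - [0,-0.22,0.13]
    - [0,-0.23,0.13]
  twist:
    - [0,0,0]
    - [0,0,0]
    - [0,0,0]
    - [0,0,0]
    - [0,0,0]
  grip: [1,1,1,1,1]

```text
time_s: 19.13
eef_pos: [0.5668, -0.1061, 0.1365]
tcp_rot: [1.956, 2.455, -0.003]
force: [-2.6, -1.7, -4.2]
gripper_width: 0.012
grasp_force: 58.9
```

Request:
apply_moves:
  offset:
    - [0,-0.21,0.13]
    - [0,-0.22,0.14]
    - [0,-0.2,0.15]
    - [0,-0.21,0.15]
    - [0,-0.2,0.16]
  twist:
    - [0,0,0]
    - [0,0,0]
    - [0,0,0]
    - [0,0,0]
    - [0,0,0]
  grip: [1,1,1,1,1]

```text
time_s: 19.55
eef_pos: [0.5566, -0.1085, 0.1292]
tcp_rot: [1.956, 2.455, -0.003]
force: [-4.1, -2.8, -3.1]
gripper_width: 0.0119
grasp_force: 59.0
```

Request:
apply_moves:
  offset:
    - [0,-0.19,0.16]
    - [0,-0.19,0.17]
    - [0,-0.18,0.17]
    - [0,-0.18,0.18]
    - [0,-0.17,0.18]
  twist:
    - [0,0,0]
    - [0,0,0]
    - [0,0,0]
    - [0,0,0]
    - [0,0,0]
  grip: [1,1,1,1,1]

```text
time_s: 19.97
eef_pos: [0.5475, -0.1107, 0.1205]
tcp_rot: [1.956, 2.456, -0.005]
force: [-5.1, -4.1, -3.1]
gripper_width: 0.0118
grasp_force: 59.0
```

```bash
python3 - <<'E'
from h import *
p,R=hs();k=B(p)[[0,2]]-OFF-F;ph=np.degrees(np.arctan2(k[1],k[0]));print(np.hypot(*k),ph,lid2(k+F))
s=cam("side");c=cam("top")
cv2.imwrite("pics/m2.png",np.hstack([cv2.resize(c[0][110:250,160:360],(400,280),interpolation=2),cv2.resize(s[0][120:290,180:320],(231,280),interpolation=2)]))
E
```

```text
t 19.9667 box f [-5.8 -2.9 -3.1] grip 0.01183840496942803 58.987353444099426 TCP box [-0.0907 -0.2125  0.1205]
0.09034714834007002 131.49797922731915 0.3828847502027787
```

View pics/m2.png

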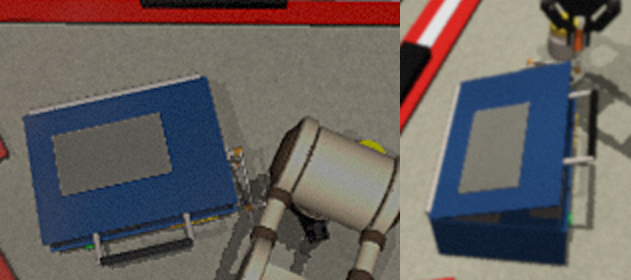

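The cover is about 0.35 rad open and coming down; the hand is on the handle at front right. I'll ease the last bit.

Request:
apply_moves:
  offset:
    - [-0.02,-0.13,0.16]
    - [0,-0.12,0.16]
    - [0,-0.1,0.15]
    - [0,-0.1,0.15]
    - [0,-0.08,0.12]
  twist:
    - [0,0,0]
    - [0,0,0]
    - [0,0,0]
    - [0,0,0]
    - [0,0,0]
  grip: [1,1,1,1,1]

```text
time_s: 20.48
eef_pos: [0.5436, -0.1113, 0.1136]
tcp_rot: [1.956, 2.454, 0.001]
force: [0.7, 0.9, -1.8]
gripper_width: 0.0118
grasp_force: 59.2
```

Request:
apply_moves:
  offset:
    - [0,0,0]
    - [0,0,0]
    - [0,0,0]
    - [0,0,0]
  twist:
    - [0,0,0]
    - [0,0,0]
    - [0,0,0]
    - [0,0,0]
  grip: [1,1,1,1]

```text
time_s: 20.82
eef_pos: [0.5436, -0.1114, 0.1137]
tcp_rot: [1.956, 2.455, -0.001]
force: [0.1, 0.8, -2.2]
gripper_width: 0.0117
grasp_force: 59.1
```

```bash
cat >> h.py <<'E'
def lidmeas():
    # front edge of blue lid in side view, compared with shut picture
    a=cv2.imread("pics/side0.png");b=cam("side")[0];d=cv2.absdiff(a,b)[165:280,195:302].max(2)
    a2=cv2.imread("pics/top0.png");b2=cam("top")[0];e=cv2.absdiff(a2,b2)[145:245,165:262].max(2)
    print("changed px side",(d>60).sum(),"top",(e>60).sum())
E
python3 - <<'E'
from h import *
p,R=hs();k=B(p)[[0,2]]-OFF-F;ph=np.degrees(np.arctan2(k[1],k[0]));print(np.hypot(*k),ph,lid2(k+F));lidmeas()
E
```

```text
t 20.8167 box f [ 0.3  0.7 -2.2] grip 0.011665350362218344 59.12880599498749 TCP box [-0.0946 -0.2123  0.1137]
0.08816096414237157 136.3338168963771 0.29788230351199013
changed px side 260 top 0
```

Request:
apply_moves:
  offset:
    - [0,-0.06,0.08]
    - [0,-0.06,0.08]
    - [0,-0.06,0.08]
    - [0,0,0]
    - [0,0,0]
  twist:
    - [0,0,0]
    - [0,0,0]
    - [0,0,0]
    - [0,0,0]
    - [0,0,0]
  grip: [1,1,1,1,1]

```text
time_s: 21.33
eef_pos: [0.5415, -0.1117, 0.1108]
tcp_rot: [1.956, 2.455, -0.001]
force: [2.5, 4.1, -4.2]
gripper_width: 0.0117
grasp_force: 59.1
```

Request:
apply_moves:
  offset:
    - [0,0,0]
    - [0,0,0]
    - [0,0,0]
    - [0,0,0]
    - [0,0,0]
  twist:
    - [0,0,0]
    - [0,0,0]
    - [0,0,0]
    - [0,0,0]
    - [0,0,0]
  grip: [1,1,1,1,1]

```text
time_s: 21.75
eef_pos: [0.5415, -0.1117, 0.1108]
tcp_rot: [1.956, 2.455, -0.001]
force: [3.6, 4.6, -3.3]
gripper_width: 0.0119
grasp_force: 59.1
```

```bash
python3 - <<'E'
from h import *
hs();lidmeas()
def edge(im):
    m=cv2.inRange(cv2.cvtColor(im,cv2.COLOR_BGR2HSV),(95,0,90),(125,60,255))[140:245,165:290]
    k,_,s,c=cv2.connectedComponentsWithStats(m);return [(tuple(s[i]),c[i].round(1)) for i in range(1,k) if s[i,4]>300]
def dark(c):
    m=cv2.inRange(cv2.cvtColor(c,cv2.COLOR_BGR2HSV),(0,0,0),(180,120,45))[228:250,205:265];ys,xs=np.nonzero(m);return xs.mean()+205,ys.mean()+228,len(xs)
a=cv2.imread("pics/top0.png");b=cam("top")[0];print(dark(a),dark(b))
a=cv2.imread("pics/side0.png");b=cam("side")[0]
for im in(a,b):
    m=cv2.inRange(im,(0,0,0),(40,40,40))[190:245,288:310];ys,xs=np.nonzero(m);print(xs.mean()+288,ys.mean()+190,len(xs))
E
```

```text
t 21.75 box f [ 4.6  3.7 -3.3] grip 0.011906885491772738 59.06886398792267 TCP box [-0.0967 -0.2121  0.1108]
changed px side 269 top 0
(np.float64(232.044776119403), np.float64(238.47761194029852), 134) (np.float64(232.9527027027027), np.float64(238.7027027027027), 148)
299.5145631067961 215.0 103
299.49514563106794 214.93203883495147 103
```

The bar is back exactly at its shut position in both views. I'll release and withdraw upward.

Request:
apply_moves:
  offset:
    - [0.03,0.1,-0.05]
    - [0,0,0]
    - [0,0,0]
    - [0,0,0]
    - [0,0,0]
  twist:
    - [0,0,0]
    - [0,0,0]
    - [0,0,0]
    - [0,0,0]
    - [0,0,0]
  grip: [1,1,0.5,0.2,0]

```text
time_s: 22.37
eef_pos: [0.5424, -0.1123, 0.112]
tcp_rot: [1.956, 2.454, -0.004]
force: [0.7, -0.1, -0.2]
gripper_width: 0.0423
grasp_force: 0.0
```

Request:
apply_moves:
  offset:
    - [0,0,0]
    - [0,0,0]
    - [0,0,-1.0]
    - [0,0,-2.0]
    - [0,0,-3.0]
  twist:
    - [0,0,0]
    - [0,0,0]
    - [0,0,0]
    - [0,0,0]
    - [0,0,0]
  grip: [0,0,0,0,0]

```text
time_s: 22.78
eef_pos: [0.5402, -0.1107, 0.1701]
tcp_rot: [-1.956, -2.454, 0.005]
force: [0.1, -0.7, -0.2]
gripper_width: 0.0428
grasp_force: 0.0
```

Request:
apply_moves:
  offset:
    - [0,0,-3.0]
    - [0,0,-3.0]
    - [0,0,-3.0]
    - [0,-2,-2.0]
    - [0,-2,0]
  twist:
    - [0,0,0]
    - [0,0,0]
    - [0,0,0]
    - [0,0,0]
    - [0,0,0]
  grip: [0,0,0,0,0]

```text
time_s: 23.2
eef_pos: [0.5052, -0.1212, 0.2882]
tcp_rot: [1.948, 2.448, 0.001]
force: [0.9, 0.1, 1.2]
gripper_width: 0.0427
grasp_force: 0.0
```

```bash
python3 - <<'E'
from h import *
hs();lidmeas()
a=cv2.imread("pics/side0.png");b=cam("side")[0]
for im in(a,b):
    m=cv2.inRange(im,(0,0,0),(40,40,40))[190:245,288:310];ys,xs=np.nonzero(m);print(xs.mean()+288,ys.mean()+190,len(xs))
    m=cv2.inRange(cv2.cvtColor(im,cv2.COLOR_BGR2HSV),(5,130,90),(20,255,255))[138:158,284:300];ys,xs=np.nonzero(m);print("handle",xs.mean()+284,ys.mean()+138,len(xs))
    m=cv2.inRange(cv2.cvtColor(im,cv2.COLOR_BGR2HSV),(24,150,90),(35,255,255))[120:160,260:300];ys,xs=np.nonzero(m);print("tin",xs.mean(),ys.mean())
E
```

```text
t 23.2 box f [ 0.9 -0.1  1.2] grip 0.04270279294453842 0.0 TCP box [-0.1342 -0.2132  0.2882]
changed px side 157 top 0
299.5145631067961 215.0 103
handle 289.14516129032256 147.25806451612902 62
tin 18.692307692307693 13.833333333333334
299.58490566037733 214.38679245283018 106
handle 289.2857142857143 147.1904761904762 63
tin 18.852564102564102 13.724358974358974
```

Everything is back in its shut position, the bystanders haven't moved, and the hand is clear. Handing in after a short settle.

Request:
apply_moves:
  offset:
    - [0,0,0]
    - [0,0,0]
    - [0,0,0]
    - [0,0,0]
    - [0,0,0]
  twist:
    - [0,0,0]
    - [0,0,0]
    - [0,0,0]
    - [0,0,0]
    - [0,0,0]
  grip: [0,0,0,0,0]

```text
time_s: 23.77
eef_pos: [0.5032, -0.1199, 0.281]
tcp_rot: [1.956, 2.456, -0.003]
force: [0.1, 0.2, 0.3]
gripper_width: 0.0428
grasp_force: 0.0
```

```bash
python3 -c "
from rig import arm
print(arm.close_job())"
```

```text
the job is handed in; nothing more can be done
None
```

The job is handed in after about 24 s, verdict not shown: the stay locked and held the cover up by itself, the reset was pressed to its hard stop (about 26 N), the stay was unlocked and folded, the cover was let down shut, and the hand is clear.

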